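Strip the clinging dust cover off a specimen post

ROBOT

A 6-joint arm with a two-finger parallel gripper is mounted at the origin on a cart in front of the work surface, level with it; the furniture and walls round the work are solid. World frame = base frame: x ahead of the robot, y to its left, z up, the work surface at z = 0. Lengths are in mm, angles in degrees, forces in N, time in s.
With the tool pointing down it reaches from about 375 to 900 mm from the base axis. Payload 3.1 kg.
Tool frame: the origin (TCP) lies at the very end of the fingers, on their centre line; the grasp point (between the pads) lies 19 mm behind it (manip.pinch_z is the x of the grasp point in the tool frame, in mm); x points along the fingers, z is the direction in which the jaws open and shut, and the axes are right-handed (so a half turn about x gives the same grasp; the last joint's range is limited). The gripper opens to 85 mm and grips with 20 to 120 N. Pads are 22 mm wide; open, the fingers measure 114 mm over their backs; the gripper's body (76 mm by 85 mm) begins 54 mm behind the grasp point. The pads swing forward as they close: fully open they stand 13 mm farther back than shut.
Start: joints at [60.418, 30.224, 82.088, -0, 67.689, -10.227], TCP at [207.091, 589.669, 231.31] pointing down, gripper open.
Joint ranges: [-176.69, 176.69], [-43.24, 126.21], [12.49, 139.97], [-82, 262], [0, 151.66], [-163.58, 163.58]. Speed limits (degrees/s): [159.86, 159.86, 180, 180, 180, 180].

INTERFACE

Orientations are given as a 3x3 rotation matrix whose columns are the frame's x, y, z axes.
In Python, from plant import manip, viewer gives the robot as it stands. The module is installed in compiled form; this text tells all that it offers.
- The arm moves only by the shell command python3 -m inch 'ROWS' [FORCE]. ROWS is JSON, a list of rows, each a list of 3 entries, a list of its own where there are three numbers: the shift along the tool's x, y, z in m, then the turn, a rotation vector about the tool's x, y, z in degrees, then the finger opening in m, from 0 to 0.0854. A call has 1 to 10 rows; each row is the pose to reach, as a shift and turn from the pose measured when the call began, along the tool's axes at that moment; what a row does not reach only later rows make up. A row lasts 1/10 s, in which the tool goes at most 50 mm and 8.59 degrees, less where a joint would pass 70% of its speed; a pose out of reach is approached as far as the arm can. A call with a gripper value outside its range is refused whole. The fingers move at their own pace and stop on an object; FORCE is the grip in N (left out, the last holds). Time passes only in rows, so rows that repeat a pose let the fingers close. It gives the time, the measured TCP pose, the force and the opening at its end, in the units of the state.
- manip.get_obs(): the state, without advancing time (a new reading comes with each control period).
- viewer.capture(name): name is "scene" or "top" or "wrist"; returns the picture (400x640x3 uint8, red, green, blue); there is no depth.
- viewer.calibration(name): a dict with "fx", "fy", "cx", "cy" (pixels), "k1" (the pictures are not rectified: a ray, as slopes to the right and down, at radius r is drawn at 1 + k1 r^2 times it, then the intrinsics apply), "extrinsics" (4x4, takes a point from world to camera coordinates). Camera axes: x right, y down, z forward; pixel columns grow to the right and rows downward; lengths in mm; the calibration is good to about 2 mm. A picture is of the moment at which its call begins: read the wrist's pose just before it. calibration takes no time and is no camera call; for the wrist camera it gives the pose at the moment of the call.
- manip.job_done(): hands the job in, once; it reports no verdict.
The state is a dict: "time": time; "qpos": joint angles; "qd": joint speeds; "effort": joint torques, N m; "ee_pos": TCP position; "eef_rot": TCP orientation; "wrist_force": force on the tool from outside, world axes, zero at the start; "wrist_torque": the same for the moment, N m; "opening": finger opening in mm.
Only numpy, scipy, OpenCV 4.12 (cv2) and the standard library are available. Lean on these libraries where they do the work, as an engineer would, in place of code of your own. Each camera call takes 0.05 s, during which the arm holds its last target.

TASK

The blue dust cover clings to the aluminium specimen post inside it, so lifting the cover alone drags the post along. Push the covered post fully home into the open-fronted aluminium fork, so that its foot is trapped under the fork's lips, then pull the cover straight up off it. Leave the post standing home in the fork and set the cover down gently, open end down, in the middle of the square metal plate.

Things in the scene. Friction and masses are not known exactly. Their poses are not given: they have to be found in the camera images.
- post: Inner part: loose solid bare-aluminium specimen post, 40 mm diameter, 62 mm tall with its round foot (74 mm diameter, 5 mm thick); 0.24 kg. Origin: centre of the foot's underside, on the worktop; z up the post. At the start only the foot shows below the cover. Slide it along the worktop by gripping the cover; its turn about z does not matter.
- cover: Outer part: loose blue round cap, 48 mm outside diameter, 55 mm tall, flat closed top, open below, 0.1 kg. Origin: centre of the open lower edge, at first 13 mm above the worktop; z up. Starts pushed fully over the post. Grip it across the 48 mm, from any side, about 40 mm above its lower edge, with about 25 N. Spring pads inside cling to the post with 4 to 8 N; free after 50 mm of straight lift.
- fork_seat (a point): Worktop point where the post's centre stands when home in the bare-aluminium fork; x points into the fork (push direction), z up. The fork is fixed, 14 mm tall, no floor. Walls 41 mm each side of the x axis; lips over the foot: underside 8 mm up, inner edges 30 mm from the axis, from 39 mm before this point. Flared mouth 66 mm before it, back stop 37 mm beyond it. Line up 120 mm before it.
- plate: Square flat metal plate, 100 x 100 mm and 11 mm thick, with a small hole near each corner, fixed on the worktop. Origin: centre of its underside; top surface 11 mm above that. x and y along its sides.
There are look-alikes about, which are no part of the job. What is meant by the cover is not yellow, and is the smaller of those in its own colour. Leave any brown look-alike of the post alone.

How it is judged:
By the outcome, as a careful person would: the job done as asked, in the order asked, and still so for the second after the job is handed in, with the robot touching nothing.
It also fails if it takes over 53 s, if anything falls off the work surface, if the arm or the gripper's body presses on something with over 40 N, if the wrist force passes 120 N, or if a joint passes its speed limit or range.

## Working session

There is one attempt and no reset: what is moved stays moved. The work goes in short steps, Python scripts to look and compute and a shell command to move; the robot and the scene stay as the last step left them, time stands still between calls to the robot, and variables do not carry over. Pictures are saved under pics/ and viewed, and the job is handed in when it is done.

```bash
mkdir -p pics; python3 - <<'E'
from plant import manip, viewer
import cv2
o=manip.get_obs()
print({k:(v.round(3).tolist() if hasattr(v,'round') and not isinstance(v,float) else v) for k,v in o.items()})
for n in ("scene","top"):
    im=viewer.capture(n); cv2.imwrite(f"pics/{n}0.png",cv2.cvtColor(im,cv2.COLOR_RGB2BGR))
    c=viewer.calibration(n); print(n,c)
E
```

```text
{'time': 0.0, 'qpos': [60.419, 30.282, 82.156, -0.001, 67.69, -10.228], 'qd': [-0.036, -0.026, -0.022, -0.064, 0.071, -0.022], 'effort': [0.001, -44.236, -17.803, -0.0, 0.009, -0.0], 'ee_pos': [206.744, 589.054, 230.307], 'eef_rot': [[-0.001, -0.943, 0.331], [-0.002, 0.331, 0.943], [-1.0, 0.0, -0.002]], 'wrist_force': [-0.046, -0.248, -0.715], 'wrist_torque': [-0.004, -0.012, 0.01], 'opening': 85.2028616199238}
scene {'fx': 447.9078170275765, 'fy': 447.9078170275765, 'cx': 317.2340120668036, 'cy': 202.11456336653416, 'k1': -0.05386838671523002, 'extrinsics': array([[ 6.38399279e-01, -7.69607095e-01, -1.22995961e-02,
        -3.21898542e+02],
       [-4.16430173e-01, -3.31907182e-01, -8.46418061e-01,
         3.03203946e+02],
       [ 6.47327020e-01,  5.45474603e-01, -5.32376921e-01,
         5.64121200e+02],
       [ 0.00000000e+00,  0.00000000e+00,  0.00000000e+00,
         1.00000000e+00]])}
top {'fx': 441.70940768517613, 'fy': 441.70940768517613, 'cx': 315.82453963395335, 'cy': 200.2746567853787, 'k1': -0.06676151321930307, 'extrinsics': array([[-2.02942632e-02, -9.99763907e-01,  7.76355070e-03,
         7.81133605e+01],
       [-9.99007845e-01,  1.99698055e-02, -3.98061855e-02,
         5.84243469e+02],
       [ 3.96417510e-02, -8.56368526e-03, -9.99177259e-01,
         1.18557912e+03],
       [ 0.00000000e+00,  0.00000000e+00,  0.00000000e+00,
         1.00000000e+00]])}
```

View pics/scene0.png

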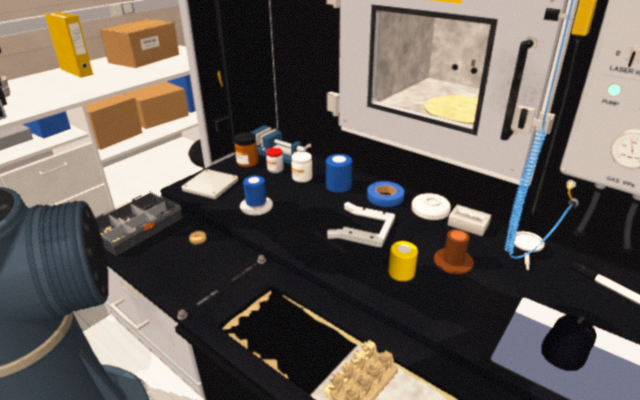

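View pics/top0.png

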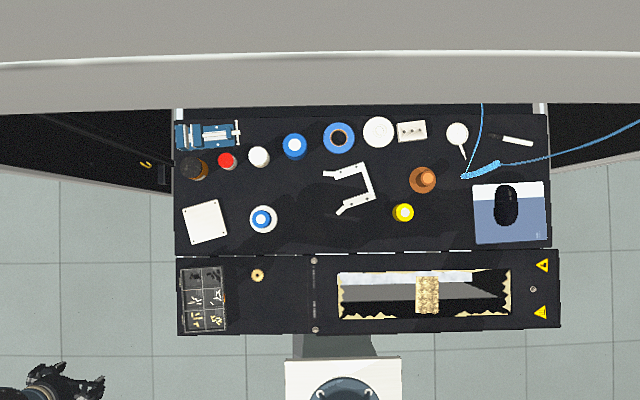

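The scene view shows the blue cover on its foot at (255,192), the fork at (365,225), the plate at (210,183), a bigger blue can at (338,172) and the brown look-alike at (456,250). In the top view the cover is at (263,219), the fork at (350,187) opening to the left, and the plate at (205,222).

```bash
cat > h.py <<'E'
import numpy as np, cv2
from plant import manip, viewer
def K(c): return np.array([[c['fx'],0,c['cx']],[0,c['fy'],c['cy']],[0,0,1]]), np.array([c['k1'],0,0,0,0])
def cast(c,uv,z):
    k,d=K(c); uv=np.asarray(uv,float).reshape(-1,1,2)
    n=cv2.undistortPointsIter(uv,k,d,None,None,(3,100,1e-10)).reshape(-1,2)
    E=np.asarray(c['extrinsics']); R=E[:3,:3]; o=-R.T@E[:3,3]
    D=np.c_[n,np.ones(len(n))]@R
    return o+D*((z-o[2])/D[:,2])[:,None]
def proj(c,P):
    k,d=K(c); E=np.asarray(c['extrinsics'])
    r,_=cv2.Rodrigues(E[:3,:3]); return cv2.projectPoints(np.asarray(P,float).reshape(-1,1,3),r,E[:3,3],k,d)[0].reshape(-1,2)
def snap(n,f):
    c=viewer.calibration(n); im=viewer.capture(n); b=cv2.cvtColor(im,cv2.COLOR_RGB2BGR); cv2.imwrite(f"pics/{f}.png",b); return b,c
E
python3 - <<'E'
from h import *
im=cv2.imread('pics/top0.png'); 
a=cv2.resize(im[150:260,170:390],None,fx=3.6,fy=3.6,interpolation=cv2.INTER_CUBIC); cv2.imwrite('pics/t0z.png',a)
im=cv2.imread('pics/scene0.png'); 
a=cv2.resize(im[150:290,180:410],None,fx=3.4,fy=3.4,interpolation=cv2.INTER_CUBIC); cv2.imwrite('pics/s0z.png',a)
c=viewer.calibration('top')
hsv=cv2.cvtColor(cv2.imread('pics/top0.png'),cv2.COLOR_BGR2HSV)
m=cv2.inRange(hsv,(0,0,150),(179,60,255)); m[:150]=0; m[250:]=0
n,l,s,ce=cv2.connectedComponentsWithStats(m)
for i in range(1,n):
    if s[i,4]>60 and s[i,0]<400: print(s[i],ce[i].round(1),cast(c,ce[i],11).round(0))
mb=cv2.inRange(hsv,(100,120,60),(125,255,255)); mb[:190]=0;mb[240:]=0;mb[:,300:]=0
k=cv2.findContours(mb,0,2)[0]; k=max(k,key=cv2.contourArea); print(cv2.minEnclosingCircle(k), cv2.fitEllipse(k))
E
```

```text
[248 150  21  18 288] [258.2 157.3] [[706. 221.  11.]]
[323 162  53  53 786] [353.2 184.5] [[626. -36.  11.]]
[    0   170   174    80 11525] [ 80.3 215.6] [[556. 715.  11.]]
[ 182  199   45   46 1392] [204.1 221.4] [[534. 370.  11.]]
[250 205  27  28 321] [264.5 218.7] [[539. 206.  11.]]
[256 214  10  10  74] [260.3 218.7] [[539. 218.  11.]]
((261.1666564941406, 218.5), 9.180402755737305) ((261.1900329589844, 218.70262145996094), (16.83257293701172, 17.9807071685791), 90.09168243408203)
```

View pics/t0z.png

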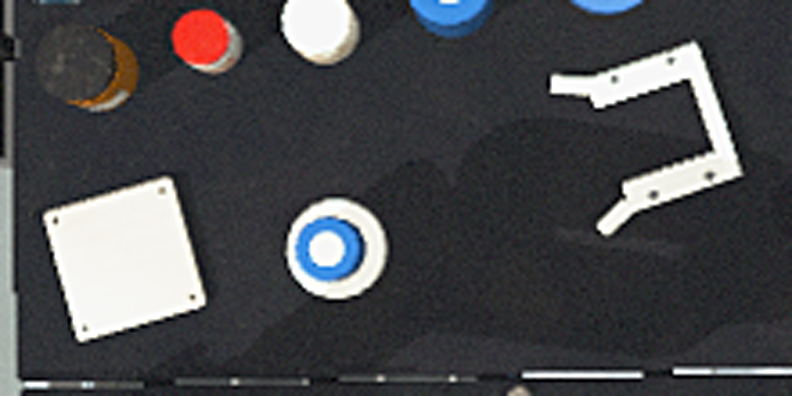

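View pics/s0z.png

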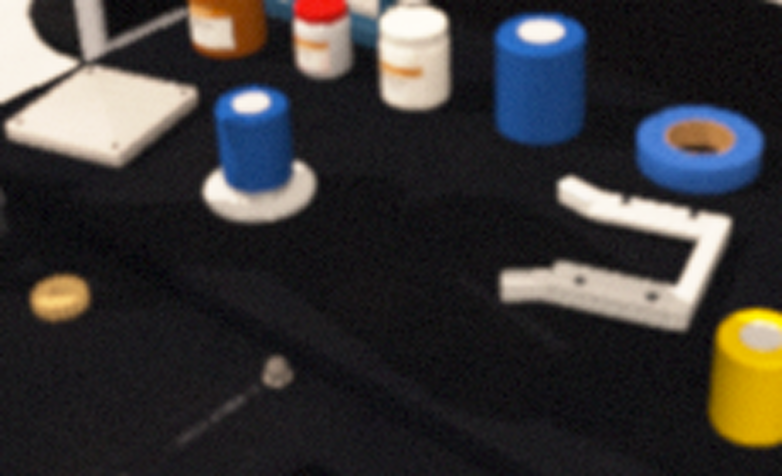

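```bash
cat > meas.py <<'E'
from h import *
c=viewer.calibration('top'); im=cv2.imread('pics/top0.png')
S=8; x0,y0=170,155
g=cv2.resize(cv2.cvtColor(im,cv2.COLOR_BGR2GRAY)[y0:255,x0:390],None,fx=S,fy=S,interpolation=cv2.INTER_CUBIC)
hsv=cv2.cvtColor(cv2.resize(im[y0:255,x0:390],None,fx=S,fy=S,interpolation=cv2.INTER_CUBIC),cv2.COLOR_BGR2HSV)
m=(g>140).astype(np.uint8)*255
blue=cv2.inRange(hsv,(95,100,60),(130,255,255))
def px(p): return (np.asarray(p,float).reshape(-1,2)+.5)/S-.5+[x0,y0]
def comp(mask,at):
    n,l=cv2.connectedComponents(mask); q=((np.array(at)-[x0,y0])*S).astype(int); return (l==l[q[1],q[0]]).astype(np.uint8)*255
def cont(mk): return max(cv2.findContours(mk,cv2.RETR_EXTERNAL,cv2.CHAIN_APPROX_NONE)[0],key=cv2.contourArea)
p=cont(comp(m,(205,222))); W=cast(c,px(p),11)[:,:2].astype(np.float32); r=cv2.minAreaRect(W); print('plate',r)
both=cv2.bitwise_or(m,blue); p=cont(comp(both,(263,219)))
W=cast(c,px(p),5)[:,:2].astype(np.float32); print('foot',cv2.fitEllipse(W),cv2.minEnclosingCircle(W))
p=cont(comp(cv2.morphologyEx(blue,cv2.MORPH_CLOSE,np.ones((9,9))),(255.5,219))) ; W=cast(c,px(p),68)[:,:2].astype(np.float32); print('cover',cv2.fitEllipse(W),cv2.minEnclosingCircle(W))
p=cont(comp(m,(355,168)) ); q=cv2.approxPolyDP(p,10,True); 
for a,b in zip(px(q),cast(c,px(q),14)): print(a.round(1),b.round(1))
E
python3 meas.py
```

```text
plate ((534.15087890625, 370.57415771484375), (102.7199935913086, 102.4758529663086), 14.875860214233398)
foot ((538.7281494140625, 211.0952911376953), (74.82714080810547, 75.09095764160156), 22.727144241333008) ((538.8571166992188, 211.29331970214844), 38.22199249267578)
cover ((538.7428588867188, 208.70834350585938), (44.9331169128418, 48.831172943115234), 2.474701166152954) ((538.6072387695312, 208.63818359375), 24.6112117767334)
[362.3 161.2] [689.4 -62.2  14. ]
[334.6 170.8] [664.6  13.9  14. ]
[322.7 170.9] [664.8  46.1  14. ]
[322.7 175.3] [652.9  46.4  14. ]
[332.9 175.9] [650.7  18.6  14. ]
[334.9 179.4] [641.1  13.4  14. ]
[360.9 171.4] [661.5 -57.7  14. ]
[367.8 191.6] [606.4 -75.   14. ]
[342.8 200.2] [584.4  -6.7  14. ]
[343.4 204.7] [572.2  -8.1  14. ]
[335.6 211.6] [554.   13.6  14. ]
[337.1 214.6] [545.8   9.8  14. ]
[347.2 207.7] [563.8 -18.   14. ]
[375.6 197.9] [588.7 -95.7  14. ]
```

```bash
cat > rel.py <<'E'
import sys; from h import *
# world target TCP x y z -> tool shift in m
o=manip.get_obs(); R=np.array(o['eef_rot']); p=np.array(o['ee_pos']); t=np.array([float(a) for a in sys.argv[1:4]])
print('t',round(o['time'],2),'tcp',p.round(1),'open',round(o['opening'],1),'F',np.round(o['wrist_force'],1))
print('shift m',(R.T@(t-p)/1000).round(4),'R',R.round(3).tolist())
E
python3 rel.py 538 210 160
python3 -m inch '[[[0.005,-0.03,-0.017],[0,0,0],0.085],[[0.012,-0.07,-0.04],[0,0,0],0.085],[[0.02,-0.11,-0.065],[0,0,0],0.085],[[0.03,-0.153,-0.09],[0,0,0],0.085],[[0.04,-0.2,-0.113],[0,0,0],0.085],[[0.045,-0.24,-0.136],[0,0,0],0.085],[[0.05,-0.28,-0.159],[0,0,0],0.085],[[0.06,-0.32,-0.18],[0,0,0],0.085],[[0.065,-0.36,-0.204],[0,0,0],0.085],[[0.07,-0.38,-0.22],[0,0,0],0.085]]' 25
python3 rel.py 538 210 160
```

```text
t 0.1 tcp [206.8 589.1 230.4] open 85.6 F [-0.5  0.5  0.1]
shift m [ 0.0707 -0.4382 -0.2478] R [[-0.001, -0.943, 0.331], [-0.002, 0.331, 0.943], [-1.0, 0.0, -0.002]]
time: 1.1
ee_pos: [495.0, 252.8, 160.2]
eef_rot: [[0.0, -0.943, 0.334], [-0.002, 0.334, 0.943], [-1.0, -0.001, -0.002]]
wrist_force: [0.2, -0.2, 0.6]
opening: 84.8
t 1.1 tcp [495.  252.8 160.2] open 84.8 F [ 0.2 -0.2  0.6]
shift m [ 0.0003 -0.0548 -0.026 ] R [[0.0, -0.943, 0.334], [-0.002, 0.334, 0.943], [-1.0, -0.001, -0.002]]
```

```bash
python3 -m inch '[[[0,-0.027,-0.013],[0,0,0],0.085],[[0,-0.055,-0.026],[0,0,0],0.085],[[0,-0.055,-0.026],[0,0,0],0.085],[[0,-0.055,-0.026],[0,0,0],0.085]]'
python3 - <<'E'
from h import *
b,c=snap('wrist','w1'); E=np.array(c['extrinsics']); print(c['fx'],c['k1'],E.round(3).tolist(),(-E[:3,:3].T@E[:3,3]).round(1))
print(proj(c,[[538.7,209.5,68],[538.7,211,5],[624,-32,0],[534,370.6,11]]))
print(manip.get_obs()['ee_pos'])
E
```

```text
time: 1.5
ee_pos: [538.1, 209.4, 159.8]
eef_rot: [[-0.001, -0.942, 0.336], [-0.002, 0.336, 0.942], [-1.0, 0.0, -0.002]]
wrist_force: [-0.8, 0.4, -0.3]
opening: 84.9
297.87188361113573 -0.04277087279168246 [[0.335, 0.942, -0.002, -376.967], [0.908, -0.323, 0.269, -437.259], [0.252, -0.092, -0.963, 193.595], [0.0, 0.0, 0.0, 1.0]] [474.5 231.9 303.1]
[[324.64622589 201.28377292]
 [325.9327811  183.72690387]
 [160.38502917 313.36131853]
 [480.01632717 126.8256624 ]]
[537.32011282 209.98773403 159.83347911]
```

View pics/w1.png

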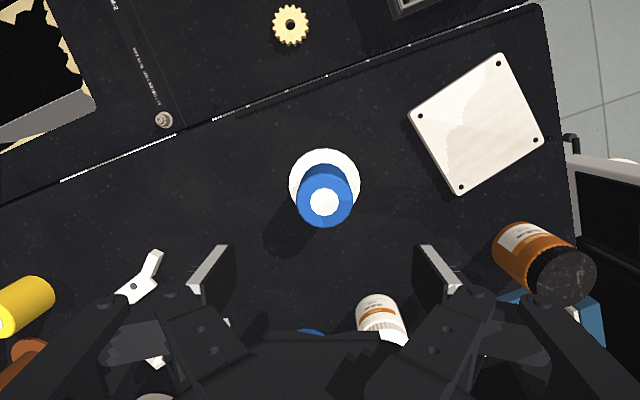

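The wrist view shows the cover top at about (324,202) with the white foot behind it, the plate at (478,125), and part of the fork at lower left (145,280). I'll measure the cover and plate here.

```bash
python3 - <<'E'
from h import *
c=viewer.calibration('wrist'); im=cv2.imread('pics/w1.png'); hsv=cv2.cvtColor(im,cv2.COLOR_BGR2HSV); g=cv2.cvtColor(im,cv2.COLOR_BGR2GRAY)
m=(g>140).astype(np.uint8)*255
def comp(mask,at):
    n,l=cv2.connectedComponents(mask); return (l==l[at[1],at[0]]).astype(np.uint8)*255
def cont(mk): return max(cv2.findContours(mk,cv2.RETR_EXTERNAL,cv2.CHAIN_APPROX_NONE)[0],key=cv2.contourArea).reshape(-1,2)
def W(p,z): return cast(c,p,z)[:,:2].astype(np.float32)
print('plate',cv2.minAreaRect(W(cont(comp(m,(480,127))),11)))
# white label on top
p=cont(comp(m,(324,202))); print('label',cv2.fitEllipse(W(p,68)))
bl=cv2.inRange(hsv,(95,90,170),(130,255,255)); bl=cv2.bitwise_or(comp(bl,(305,202)),comp(m,(324,202)))
p=cont(bl); print(cv2.boundingRect(p)); print('top',cv2.fitEllipse(W(p,68)))
f=cont(comp(m,(296,180))); f=f[f[:,1]<178]; w=W(f,5).astype(float)
A=np.c_[2*w,np.ones(len(w))]; s=np.linalg.lstsq(A,(w**2).sum(1),rcond=None)[0]; print('foot',s[:2],np.sqrt(s[2]+s[:2]@s[:2]))
E
python3 rel.py 538.7 210 110
```

```text
plate ((532.7963256835938, 369.56329345703125), (100.93582153320312, 100.3607406616211), 15.061850547790527)
label ((537.9684448242188, 209.52102661132812), (23.159046173095703, 23.70450210571289), 66.9274673461914)
(297, 173, 56, 54)
top ((537.0318603515625, 210.1603546142578), (45.05757141113281, 45.433624267578125), 49.87668991088867)
foot [528.0818858  213.06228304] 25.956483672714857
t 1.55 tcp [537.3 210.  159.8] open 85.2 F [ 0.2  0.6 -0.4]
shift m [ 0.0498 -0.0013  0.0006] R [[-0.001, -0.942, 0.334], [-0.002, 0.334, 0.942], [-1.0, 0.001, -0.002]]
```

```bash
python3 -m inch '[[[0.03,-0.001,0],[0,0,0],0.085],[[0.065,-0.001,0],[0,0,0],0.085],[[0.1,-0.001,0],[0,0,0],0.085],[[0.12,-0.001,0],[0,0,0],0.085],[[0.126,-0.001,0],[0,0,0],0.085],[[0.126,-0.001,0],[0,0,0],0.07],[[0.126,-0.001,0],[0,0,0],0.06],[[0.126,-0.001,0],[0,0,0],0.04],[[0.126,-0.001,0],[0,0,0],0.03],[[0.126,-0.001,0],[0,0,0],0.03]]' 25
python3 -m inch '[[[0,0,0],[0,0,0],0.03],[[0,0,0],[0,0,0],0.03],[[0,0,0],[0,0,0],0.03],[[0,0,0],[0,0,0],0.03]]' 25
```

```text
time: 2.55
ee_pos: [538.8, 209.6, 35.5]
eef_rot: [[0.001, -0.943, 0.334], [-0.002, 0.334, 0.943], [-1.0, -0.001, -0.001]]
wrist_force: [-1.3, 0.2, 5.9]
opening: 47.6
time: 2.95
ee_pos: [538.9, 209.7, 35.6]
eef_rot: [[0.001, -0.942, 0.334], [-0.001, 0.334, 0.942], [-1.0, -0.001, -0.001]]
wrist_force: [-0.2, 0.3, -0.3]
opening: 47.5
```

```bash
python3 -m inch '[[[0,-0.006,-0.007],[0,0,0],0.03],[[0,-0.016,-0.019],[0,0,0],0.03],[[0,-0.027,-0.031],[0,0,0],0.03],[[0,-0.038,-0.044],[0,0,0],0.03],[[0,-0.05,-0.058],[0,0,0],0.03],[[0,-0.062,-0.072],[0,0,0],0.03],[[0,-0.073,-0.085],[0,0,0],0.03],[[0,-0.082,-0.096],[0,0,0],0.03],[[0,-0.0885,-0.103],[0,0,0],0.03],[[0,-0.0885,-0.103],[0,0,0],0.03]]'
python3 - <<'E'
from h import *
b,c=snap('wrist','w2'); snap('top','t2'); snap('scene','s2')
o=manip.get_obs();print(o['time'],o['ee_pos'],o['wrist_force'],o['opening'])
t=cv2.imread('pics/t2.png');cv2.imwrite('pics/t2z.png',cv2.resize(t[150:250,250:400],None,fx=5,fy=5,interpolation=2))
E
```

```text
time: 3.95
ee_pos: [588.9, 80.9, 35.6]
eef_rot: [[0.002, -0.942, 0.335], [-0.003, 0.335, 0.942], [-1.0, -0.003, -0.002]]
wrist_force: [1.3, -1.7, -1.1]
opening: 47.7
4.1 [587.93044779  82.7954394   35.61084319] [-0.03662747 -1.26306205 -3.15070627] 47.67874347498457
```

View pics/w2.png

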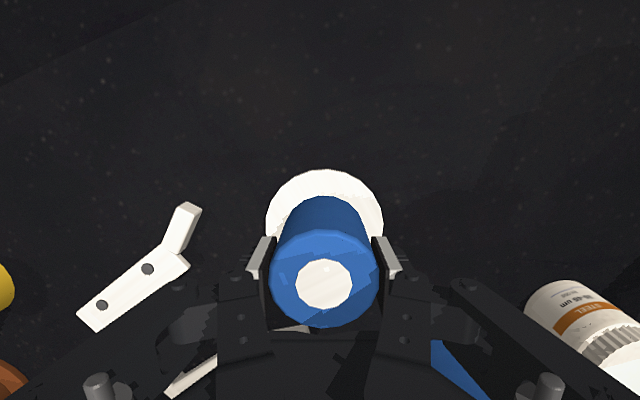

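View pics/t2z.png

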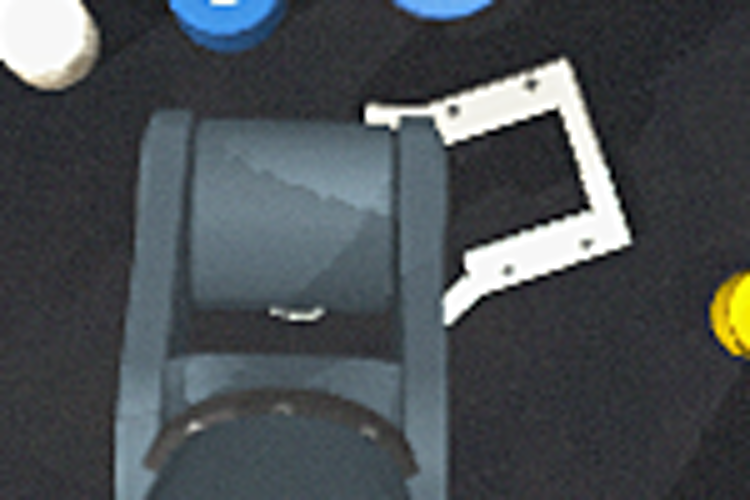

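View pics/s2.png

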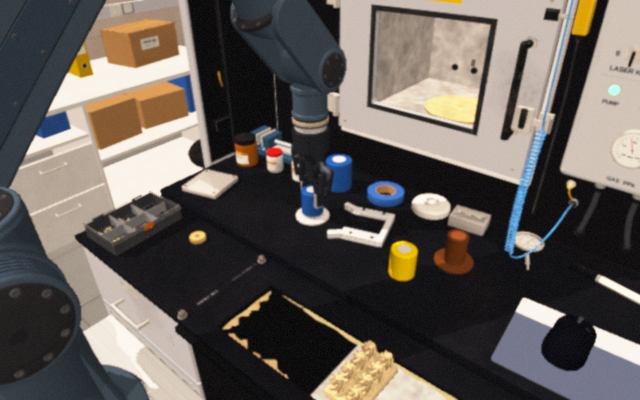

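The wrist view shows the cover gripped and upright at (323,283) with its foot behind it, and the near fork arm from (97,333) to flare tip (190,205). I'll check the near arm against my fork estimate.

```bash
python3 - <<'E'
from h import *
c=viewer.calibration('wrist'); im=cv2.imread('pics/w2.png'); g=cv2.cvtColor(im,cv2.COLOR_BGR2GRAY)
print(cast(c,[[190,264],[160,243],[77,315],[183,202],[97,333]],14)[:,:2].round(1))
d=np.array([.299,-.954]);n=np.array([.954,.299]);s=np.array([623.8,-32])
for a,b in ((-39,-30),(-66,-41),(37,-30)): print(a,b,s+a*d+b*n, proj(c,[*(s+a*d+b*n),14]))
m=(g>140).astype(np.uint8); n_,l=cv2.connectedComponents(m); mk=(l==l[185,324]).astype(np.uint8)
p=max(cv2.findContours(mk,0,1)[0],key=cv2.contourArea).reshape(-1,2); p=p[p[:,1]<195]
# upper arc only (outer boundary): topmost per column
q=np.array([[u,p[p[:,0]==u,1].min()] for u in np.unique(p[:,0])]); q=q[(q[:,0]>268)&(q[:,0]<380)]
w=cast(c,q,5)[:,:2]
def fit(w):
    from scipy.optimize import least_squares
    return least_squares(lambda x:np.hypot(*(w-x).T)-37,[588,82]).x
print('foot',fit(w)); 
a=cv2.resize(im[180:345,60:230],None,fx=4,fy=3.5,interpolation=2); cv2.imwrite('pics/w2z.png',a)
E
```

```text
[[579.9  -2.6]
 [561.  -13.9]
 [589.3 -95. ]
 [542.4  11.6]
 [606.4 -89.4]]
-39 -30 [583.519  -3.764] [[191.04554037 269.49787603]]
-66 -41 [564.952  18.705] [[210.41652913 232.33926269]]
37 -30 [606.243 -76.268] [[112.64640076 328.12817688]]
foot [588.2226575   82.46331967]
```

View pics/w2z.png

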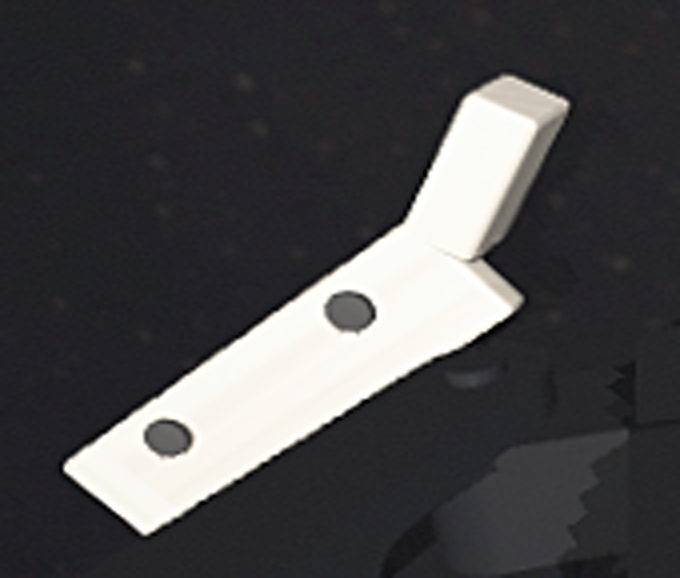

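```bash
python3 -m inch '[[[0.0005,-0.005,-0.008],[0,0,0],0.03],[[0.001,-0.012,-0.016],[0,0,0],0.03],[[0.001,-0.018,-0.024],[0,0,0],0.03],[[0.001,-0.024,-0.032],[0,0,0],0.03],[[0.001,-0.03,-0.04],[0,0,0],0.03],[[0.001,-0.036,-0.048],[0,0,0],0.03],[[0.001,-0.042,-0.056],[0,0,0],0.03],[[0.001,-0.042,-0.056],[0,0,0],0.03]]'
python3 rel.py 623.8 -32 35
```

```text
time: 4.9
ee_pos: [608.9, 16.5, 35.5]
eef_rot: [[0.001, -0.943, 0.334], [-0.001, 0.334, 0.943], [-1.0, -0.002, -0.001]]
wrist_force: [-0.5, 1.5, 4.0]
opening: 48.0
t 4.9 tcp [608.9  16.5  35.5] open 48.0 F [-0.5  1.5  4. ]
shift m [ 0.0006 -0.0302 -0.0407] R [[0.001, -0.943, 0.334], [-0.001, 0.334, 0.943], [-1.0, -0.002, -0.001]]
```

```bash
python3 -m inch '[[[0,-0.006,-0.008],[0,0,0],0.03],[[0,-0.012,-0.016],[0,0,0],0.03],[[0,-0.018,-0.024],[0,0,0],0.03],[[0,-0.023,-0.031],[0,0,0],0.03],[[0,-0.026,-0.035],[0,0,0],0.03],[[0,-0.026,-0.035],[0,0,0],0.03]]'
python3 -m inch '[[[0,-0.0015,-0.002],[0,0,0],0.03],[[0,-0.003,-0.004],[0,0,0],0.03],[[0,-0.003,-0.004],[0,0,0],0.03]]'
python3 rel.py 623.8 -32 35
```

```text
time: 5.5
ee_pos: [622.4, -26.6, 35.6]
eef_rot: [[0.003, -0.942, 0.334], [-0.003, 0.334, 0.942], [-1.0, -0.003, -0.002]]
wrist_force: [-0.0, 0.3, 0.9]
opening: 47.2
time: 5.8
ee_pos: [623.8, -31.4, 35.6]
eef_rot: [[0.002, -0.942, 0.334], [-0.002, 0.334, 0.942], [-1.0, -0.003, -0.002]]
wrist_force: [-1.7, 2.8, 3.3]
opening: 47.3
t 5.8 tcp [623.8 -31.4  35.6] open 47.3 F [-1.7  2.8  3.3]
shift m [ 0.0006 -0.0002 -0.0005] R [[0.002, -0.942, 0.334], [-0.002, 0.334, 0.942], [-1.0, -0.003, -0.002]]
```

Force along the push is just starting to rise; push on in small increments to find the stop.

```bash
python3 -m inch '[[[0,-0.0006,-0.0008],[0,0,0],0.03],[[0,-0.0012,-0.0016],[0,0,0],0.03],[[0,-0.0012,-0.0016],[0,0,0],0.03]]'
python3 -m inch '[[[0,-0.0006,-0.0008],[0,0,0],0.03],[[0,-0.0012,-0.0016],[0,0,0],0.03],[[0,-0.0012,-0.0016],[0,0,0],0.03]]'
python3 rel.py 623.8 -32 35
```

```text
time: 6.1
ee_pos: [624.2, -33.1, 35.6]
eef_rot: [[0.002, -0.943, 0.334], [-0.002, 0.334, 0.943], [-1.0, -0.003, -0.002]]
wrist_force: [-2.2, 3.7, 3.7]
opening: 47.8
time: 6.4
ee_pos: [624.8, -34.9, 35.6]
eef_rot: [[0.002, -0.943, 0.334], [-0.002, 0.334, 0.943], [-1.0, -0.002, -0.002]]
wrist_force: [-1.5, 5.3, 3.4]
opening: 47.6
t 6.4 tcp [624.8 -34.9  35.6] open 47.6 F [-1.5  5.3  3.4]
shift m [0.0006 0.0019 0.0024] R [[0.002, -0.943, 0.334], [-0.002, 0.334, 0.943], [-1.0, -0.002, -0.002]]
```

```bash
python3 - <<'E'
from h import *
b,c=snap('wrist','w3'); t,ct=snap('top','t3'); s,cs=snap('scene','s3')
cv2.imwrite('pics/t3z.png',cv2.resize(t[140:240,280:430],None,fx=5,fy=5,interpolation=2))
cv2.imwrite('pics/s3z.png',cv2.resize(s[150:280,290:450],None,fx=4.5,fy=4.5,interpolation=2))
E
```

```text
(no output)
```

View pics/w3.png

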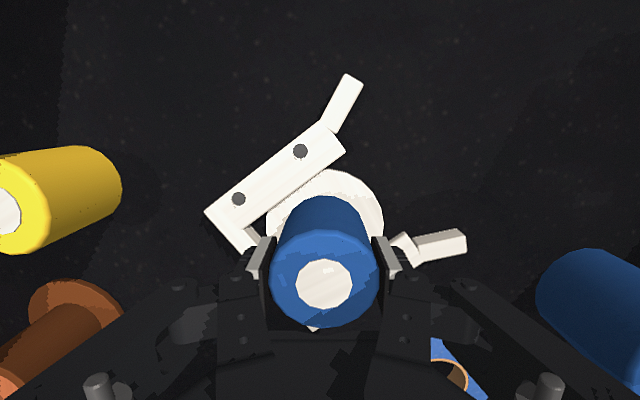

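View pics/s3z.png

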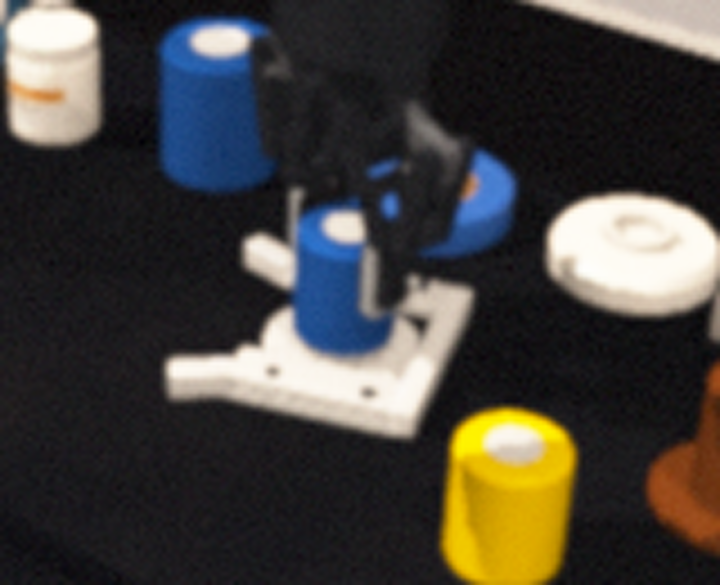

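View pics/t3z.png

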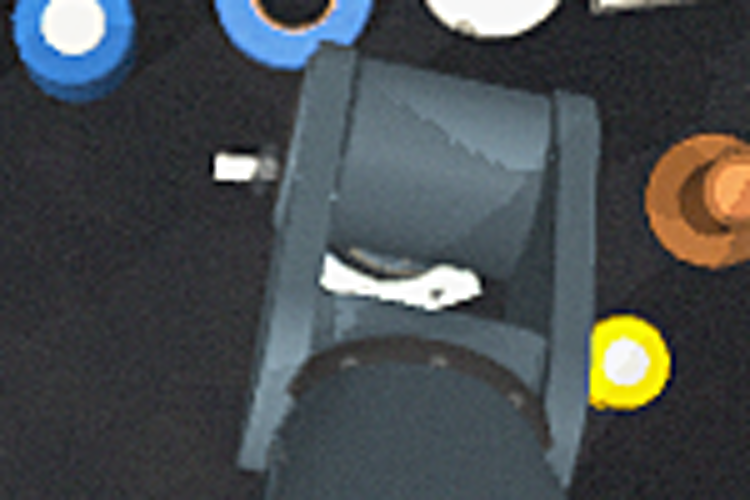

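```bash
python3 - <<'E'
from h import *
c=viewer.calibration('wrist'); im=cv2.imread('pics/w3.png')
print(manip.get_obs()['ee_pos'],manip.get_obs()['wrist_force'])
cv2.imwrite('pics/w3z.png',cv2.resize(im[110:280,190:410],None,fx=3.6,fy=3.5,interpolation=2))
E
```

```text
[624.76757593 -34.92823924  35.61060766] [-0.78351649  3.97003297  4.49821923]
```

View pics/w3z.png

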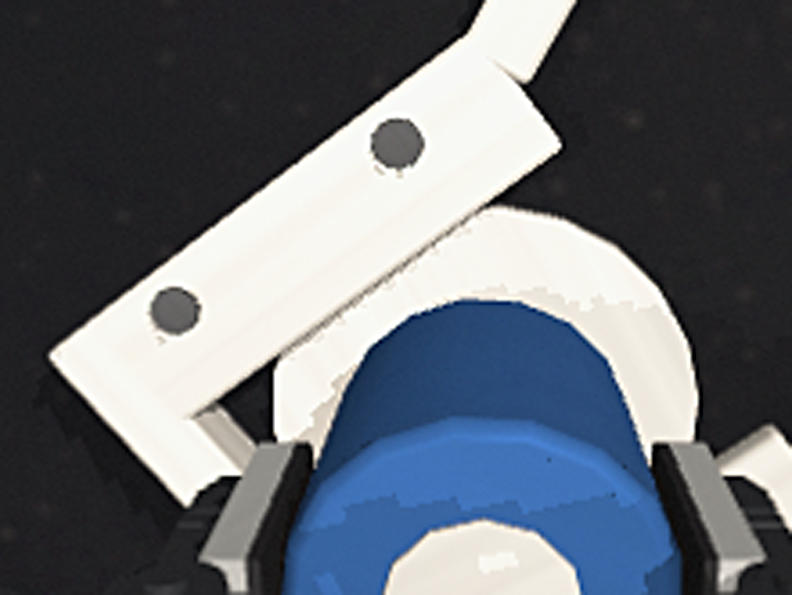

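```bash
python3 - <<'E'
from h import *
from scipy.optimize import least_squares
c=viewer.calibration('wrist')
f=lambda p:np.array(p)/[3.6,3.5]+[190,110]
A=cast(c,f([[560,146],[190,417],[50,355],[468,37]]),14)[:,:2]; print(A.round(1))
B=cast(c,f([[500,207],[530,212],[560,222],[593,239],[620,257],[645,282],[665,308],[683,342],[693,370],[697,395],[274,370],[274,405]]),5)[:,:2]
r=least_squares(lambda x:np.hypot(*(B-x).T)-37,[624,-34]); C=r.x; print('foot',C,r.fun.round(1))
r=least_squares(lambda x:np.hypot(*(B-x[:2]).T)-x[2],[624,-34,37]); print('free',r.x)
d=A[1]-A[0]; L=np.linalg.norm(d); d/=L; print('lip len',L,'ang',np.degrees(np.arctan2(d[1],d[0])))
print('foot from lip front',(C-A[0])@d,'to back',(A[1]-C)@d,'lateral',np.cross(d,C-A[0]))
E
```

```text
[[583.3  -7.8]
 [606.3 -79.7]
 [588.5 -96.9]
 [562.9 -15.5]]
foot [625.37158673 -35.19353799] [ 0.6  0.4  0.1 -0.2 -0.2 -0.5 -0.5 -0.3  0.   0.2 -0.2 -0.8]
free [624.86992519 -34.97021979  36.56203351]
lip len 75.548063990954 ang -72.24818834528288
foot from lip front 38.92731074360927 to back 36.62075324734475 lateral 31.721033904600144<stdin>:10: DeprecationWarning: Arrays of 2-dimensional vectors are deprecated. Use arrays of 3-dimensional vectors instead. (deprecated in NumPy 2.0)
```

By the wrist view the foot is home (38.9 mm from the lip front, 36.6 mm from the back stop). One more small nudge to confirm hard contact.

```bash
python3 -m inch '[[[0,-0.0008,-0.0012],[0,0,0],0.03],[[0,-0.0016,-0.0022],[0,0,0],0.03],[[0,-0.0016,-0.0022],[0,0,0],0.03],[[0,-0.0016,-0.0022],[0,0,0],0.03]]'
python3 rel.py 624.8 -34.9 35
```

```text
time: 6.95
ee_pos: [625.0, -35.9, 35.8]
eef_rot: [[0.001, -0.942, 0.335], [0.0, 0.335, 0.942], [-1.0, -0.001, 0.0]]
wrist_force: [-2.1, 7.8, 5.7]
opening: 47.3
t 6.95 tcp [625.  -35.9  35.8] open 47.3 F [-2.1  7.8  5.7]
shift m [0.0008 0.0005 0.0009] R [[0.001, -0.942, 0.335], [0.0, 0.335, 0.942], [-1.0, -0.001, 0.0]]
```

```bash
python3 -m inch '[[[0,0,0],[0,0,0],0.03],[[-0.003,0,0],[0,0,0],0.03],[[-0.008,0,0],[0,0,0],0.03],[[-0.014,0,0],[0,0,0],0.03],[[-0.02,0,0],[0,0,0],0.03],[[-0.026,0,0],[0,0,0],0.03]]'
python3 rel.py 625 -35.9 100
```

```text
time: 7.55
ee_pos: [624.5, -36.3, 61.8]
eef_rot: [[-0.0, -0.942, 0.335], [-0.0, 0.335, 0.942], [-1.0, 0.0, -0.0]]
wrist_force: [-0.5, 1.0, -8.0]
opening: 47.4
t 7.55 tcp [624.5 -36.3  61.8] open 47.4 F [-0.5  1.  -8. ]
shift m [-0.0382 -0.0003  0.0005] R [[-0.0, -0.942, 0.335], [-0.0, 0.335, 0.942], [-1.0, 0.0, -0.0]]
```

Force −8 N, so the cover is sliding off (or has slipped in the grip). Continue up and look.

```bash
python3 -m inch '[[[-0.006,0,0],[0,0,0],0.03],[[-0.012,0,0],[0,0,0],0.03],[[-0.018,0,0],[0,0,0],0.03],[[-0.024,0,0],[0,0,0],0.03],[[-0.032,0,0],[0,0,0],0.03],[[-0.045,0,0],[0,0,0],0.03],[[-0.06,0,0],[0,0,0],0.03],[[-0.075,0,0],[0,0,0],0.03],[[-0.085,0,0],[0,0,0],0.03],[[-0.085,0,0],[0,0,0],0.03]]'
python3 - <<'E'
from h import *
b,c=snap('wrist','w4'); s,cs=snap('scene','s4')
cv2.imwrite('pics/s4z.png',cv2.resize(s[100:260,290:450],None,fx=4.,fy=3.7,interpolation=2))
o=manip.get_obs();print(o['time'],o['ee_pos'],o['wrist_force'],o['opening'])
E
```

```text
time: 8.55
ee_pos: [626.1, -36.6, 149.4]
eef_rot: [[0.004, -0.942, 0.335], [-0.001, 0.335, 0.942], [-1.0, -0.004, 0.0]]
wrist_force: [-0.0, 0.3, -1.2]
opening: 47.7
8.65 [624.54426011 -36.28078846 147.20101393] [ 0.50097419 -0.02256104 -1.29554942] 47.34810982387113
```

View pics/w4.png

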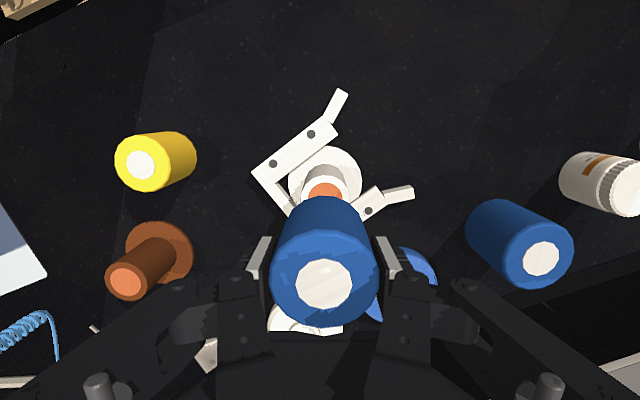

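View pics/s4z.png

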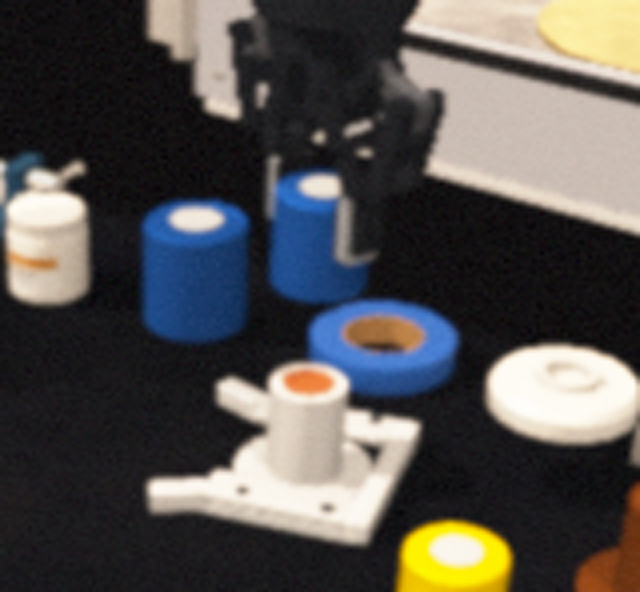

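The cover is off, held at (323,283) unshifted in the grip; the post stands upright in the fork at (325,185). Now carry to the plate.

```bash
python3 -m inch '[[[0,0.008,0.012],[0,0,0],0.03],[[0,0.022,0.036],[0,0,0],0.03],[[0,0.042,0.067],[0,0,0],0.03],[[0,0.063,0.1],[0,0,0],0.03],[[0,0.084,0.133],[0,0,0],0.03],[[0,0.105,0.167],[0,0,0],0.03],[[0,0.126,0.2],[0,0,0],0.03],[[0,0.147,0.234],[0,0,0],0.03],[[0,0.166,0.263],[0,0,0],0.03],[[0,0.182,0.288],[0,0,0],0.03]]'
python3 rel.py 533.3 370 110
```

```text
time: 9.65
ee_pos: [547.1, 298.6, 146.1]
eef_rot: [[-0.003, -0.943, 0.333], [-0.001, 0.333, 0.943], [-1.0, 0.002, -0.001]]
wrist_force: [-0.0, 0.3, -0.9]
opening: 47.5
t 9.65 tcp [547.1 298.6 146.1] open 47.5 F [-0.   0.3 -0.9]
shift m [0.0361 0.0367 0.0628] R [[-0.003, -0.943, 0.333], [-0.001, 0.333, 0.943], [-1.0, 0.002, -0.001]]
```

```bash
python3 -m inch '[[[0.003,0.012,0.02],[0,0,0],0.03],[[0.012,0.024,0.04],[0,0,0],0.03],[[0.022,0.033,0.055],[0,0,0],0.03],[[0.032,0.0365,0.0625],[0,0,0],0.03],[[0.036,0.0365,0.0625],[0,0,0],0.03],[[0.036,0.0365,0.0625],[0,0,0],0.03],[[0.036,0.0365,0.0625],[0,0,0],0.03]]'
python3 - <<'E'
from h import *
b,c=snap('wrist','w5'); t,ct=snap('top','t5')
cv2.imwrite('pics/t5z.png',cv2.resize(t[150:250,170:390],None,fx=3.6,fy=3.6,interpolation=2))
o=manip.get_obs();print(o['time'],o['ee_pos'],o['wrist_force'],o['opening'])
E
```

```text
time: 10.35
ee_pos: [533.8, 368.6, 109.9]
eef_rot: [[-0.003, -0.942, 0.334], [-0.001, 0.334, 0.942], [-1.0, 0.002, -0.002]]
wrist_force: [-0.2, -0.0, -0.7]
opening: 47.7
10.45 [534.14699458 368.80405278 110.52410624] [ 0.08916403 -0.16785439 -0.98540848] 47.26310850832541
```

View pics/w5.png

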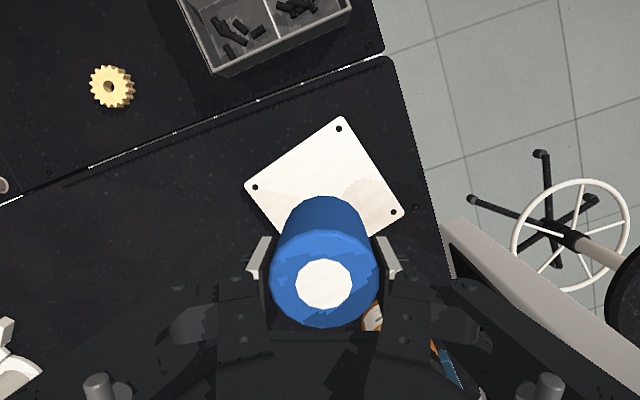

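View pics/t5z.png

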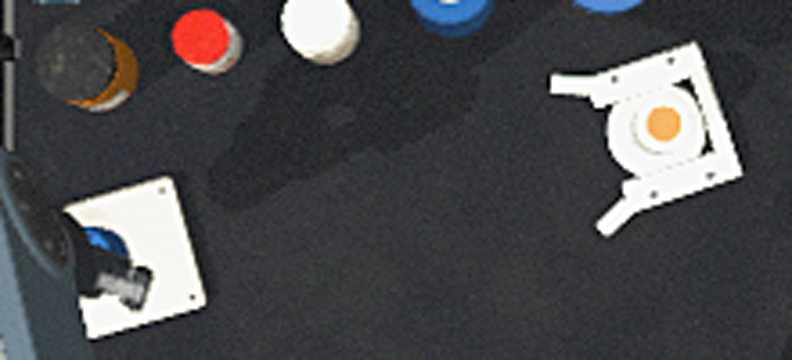

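The wrist view shows the cover above the plate, with three plate holes at (339,129), (254,187), (393,212). The top view shows the post in the fork. Now measure the plate centre and the post's home distance.

```bash
python3 - <<'E'
from h import *
from scipy.optimize import least_squares
c=viewer.calibration('wrist'); im=cv2.imread('pics/w5.png'); g=cv2.cvtColor(im,cv2.COLOR_BGR2GRAY)
H=[]
for u,v in ((339,129),(254,187),(393,212)):
    p=g[v-7:v+8,u-7:u+8].astype(float); w=np.clip(170-p,0,None); yy,xx=np.mgrid[v-7:v+8,u-7:u+8]
    n,l=cv2.connectedComponents((w>0).astype(np.uint8)); w[l!=l[7,7]]=0
    H.append([(w*xx).sum()/w.sum(),(w*yy).sum()/w.sum()])
W=cast(c,H,11); print(np.round(H,1),W.round(1)); print('centre',(W[1]+W[2])/2, np.linalg.norm(W[0]-W[1]),np.linalg.norm(W[0]-W[2]))
print('label at',cast(c,[[323.5,283]],110.5+19+13.4))
ct=viewer.calibration('top'); t=cv2.imread('pics/t5.png'); S=8
x0,y0=310,150
g=cv2.resize(cv2.cvtColor(t,cv2.COLOR_BGR2GRAY)[y0:225,x0:390],None,fx=S,fy=S,interpolation=2)
cv2.imwrite('pics/t5f.png',g)
E
```

```text
[[338.4 128.4]
 [254.8 186.8]
 [393.  211.6]] [[483.6 398.9  11. ]
 [505.3 317.4  11. ]
 [565.1 420.7  11. ]]
centre [535.21999601 369.01284579  11.        ] 84.3518582493392 84.43151805974662
label at [[534.53777277 368.27449911 142.9       ]]
```

View pics/t5f.png

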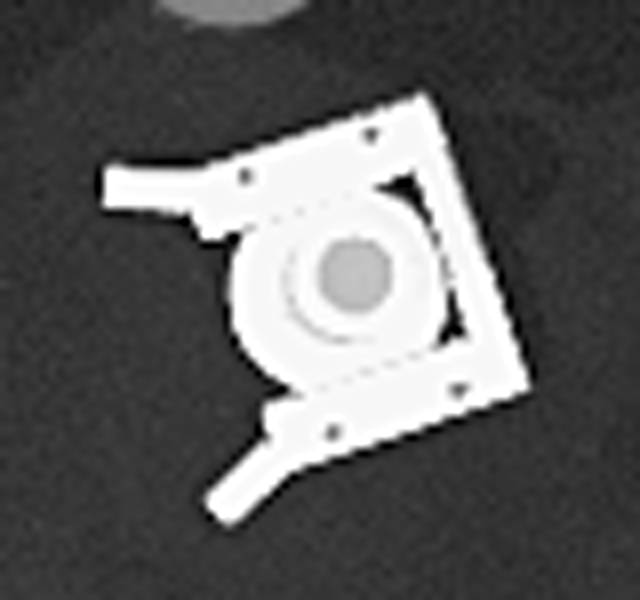

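The foot meets the back stop in the top view, with both sides under the lips. Descend.

```bash
python3 -m inch '[[[0.01,0,0.001],[0,0,0],0.03],[[0.025,0,0.001],[0,0,0],0.03],[[0.04,0,0.001],[0,0,0],0.03],[[0.053,0,0.001],[0,0,0],0.03],[[0.063,0,0.001],[0,0,0],0.03],[[0.069,0,0.001],[0,0,0],0.03],[[0.071,0,0.001],[0,0,0],0.03],[[0.071,0,0.001],[0,0,0],0.03],[[0.071,0,0.001],[0,0,0],0.03]]'
python3 rel.py 534.1 369.6 33.6
```

```text
time: 11.35
ee_pos: [534.8, 370.0, 40.1]
eef_rot: [[-0.001, -0.942, 0.335], [0.0, 0.335, 0.942], [-1.0, 0.001, -0.0]]
wrist_force: [-0.4, 0.4, -1.0]
opening: 47.2
t 11.35 tcp [534.8 370.   40.1] open 47.2 F [-0.4  0.4 -1. ]
shift m [ 0.0065  0.0005 -0.0006] R [[-0.001, -0.942, 0.335], [0.0, 0.335, 0.942], [-1.0, 0.001, -0.0]]
```

```bash
python3 -m inch '[[[0.001,0,0],[0,0,0],0.03],[[0.002,0,0],[0,0,0],0.03],[[0.003,0,0],[0,0,0],0.03],[[0.004,0,0],[0,0,0],0.03],[[0.005,0,0],[0,0,0],0.03],[[0.005,0,0],[0,0,0],0.03]]'
python3 -m inch '[[[0.0005,0,0],[0,0,0],0.03],[[0.001,0,0],[0,0,0],0.03],[[0.0015,0,0],[0,0,0],0.03],[[0.0015,0,0],[0,0,0],0.03]]'
```

```text
time: 11.95
ee_pos: [534.6, 369.9, 34.8]
eef_rot: [[-0.001, -0.942, 0.335], [-0.0, 0.335, 0.942], [-1.0, 0.001, -0.0]]
wrist_force: [-0.2, -0.3, -0.9]
opening: 47.6
time: 12.35
ee_pos: [534.7, 369.9, 33.6]
eef_rot: [[-0.001, -0.942, 0.335], [-0.0, 0.335, 0.942], [-1.0, 0.001, -0.0]]
wrist_force: [0.2, 0.3, 1.7]
opening: 47.3
```

```bash
python3 rel.py 534.1 369.6 33.6
```

```text
t 12.35 tcp [534.7 369.9  33.6] open 47.3 F [0.2 0.3 1.7]
shift m [ 0.      0.0004 -0.0005] R [[-0.001, -0.942, 0.335], [-0.0, 0.335, 0.942], [-1.0, 0.001, -0.0]]
```

Contact: the force rose from −0.9 to +1.7 N at exactly the expected height. Release slowly, then lift.

```bash
python3 -m inch '[[[0,0,0],[0,0,0],0.049],[[0,0,0],[0,0,0],0.051],[[0,0,0],[0,0,0],0.055],[[0,0,0],[0,0,0],0.06],[[0,0,0],[0,0,0],0.066],[[0,0,0],[0,0,0],0.07],[[0,0,0],[0,0,0],0.07],[[0,0,0],[0,0,0],0.07]]'
python3 -m inch '[[[-0.005,0,0],[0,0,0],0.07],[[-0.015,0,0],[0,0,0],0.07],[[-0.03,0,0],[0,0,0],0.07],[[-0.05,0,0],[0,0,0],0.07],[[-0.075,0,0],[0,0,0],0.07],[[-0.1,0,0],[0,0,0],0.07],[[-0.125,0,0],[0,0,0],0.07],[[-0.145,0,0],[0,0,0],0.07],[[-0.15,0,0],[0,0,0],0.07],[[-0.15,0,0],[0,0,0],0.07]]'
python3 - <<'E'
from h import *
b,c=snap('wrist','w6'); s,_=snap('scene','s6')
o=manip.get_obs();print(o['time'],o['ee_pos'],o['wrist_force'],o['opening'])
E
```

```text
time: 13.15
ee_pos: [534.6, 369.9, 33.6]
eef_rot: [[-0.001, -0.942, 0.335], [-0.0, 0.335, 0.942], [-1.0, 0.001, -0.0]]
wrist_force: [-0.1, -0.4, 0.6]
opening: 69.9
time: 14.15
ee_pos: [535.4, 370.2, 185.5]
eef_rot: [[0.002, -0.942, 0.334], [0.001, 0.334, 0.942], [-1.0, -0.001, 0.002]]
wrist_force: [0.1, 0.3, -0.3]
opening: 69.9
14.25 [534.18552604 369.62318137 183.08262226] [ 0.18720251 -0.11475195 -0.79627232] 69.76938674189402
```

View pics/w6.png

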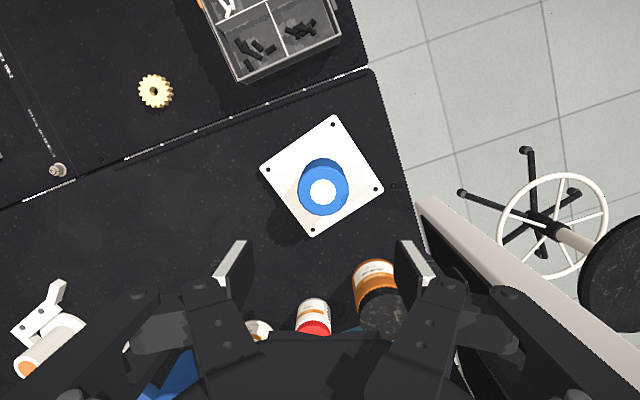

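View pics/s6.png

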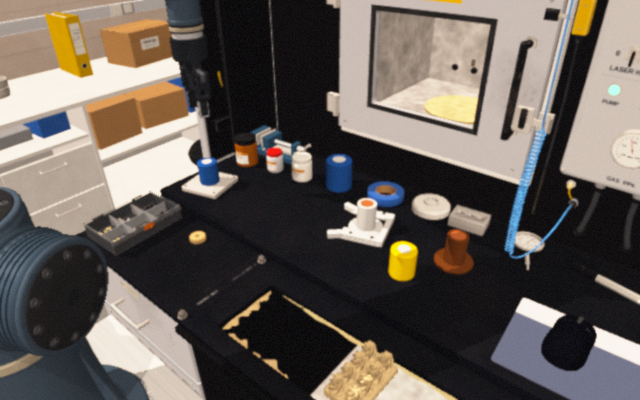

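The cover stands on the plate at (323,188), with four holes at (333,125), (268,170), (376,188), (312,230), and the post stands in the fork. Check the centring and the post's home distance numerically.

```bash
python3 - <<'E'
from h import *
from scipy.optimize import least_squares
c=viewer.calibration('wrist'); im=cv2.imread('pics/w6.png'); g=cv2.cvtColor(im,cv2.COLOR_BGR2GRAY); hsv=cv2.cvtColor(im,cv2.COLOR_BGR2HSV)
H=[]
for u,v in ((333,125),(268,170),(376,188),(312,230)):
    p=g[v-7:v+8,u-7:u+8].astype(float); w=np.clip(150-p,0,None); 
    n,l,s,ce=cv2.connectedComponentsWithStats((w>0).astype(np.uint8)); i=min(range(1,n),key=lambda k:np.hypot(*(ce[k]-7))); H.append([ce[i][0]+u-7,ce[i][1]+v-7])
W=cast(c,H,11); print(W.round(1)); print('plate',W.mean(0).round(1))
m=(g>170).astype(np.uint8); n,l=cv2.connectedComponents(m); k=cv2.findContours((l==l[191,322]).astype(np.uint8),0,1)[0][0].reshape(-1,2)
print('label',cv2.fitEllipse(cast(c,k,66)[:,:2].astype(np.float32)))
# blue silhouette bottom edge centre via sides: top disc
b=cv2.inRange(hsv,(95,90,60),(130,255,255)); n,l=cv2.connectedComponents(b); q=max(cv2.findContours((l==l[170,322]).astype(np.uint8),0,1)[0],key=len).reshape(-1,2)
q2=q[q[:,1]<168]; w=cast(c,q2,11)[:,:2]; r=least_squares(lambda x:np.hypot(*(w-x).T)-24,[534,370]); print('base arc',r.x,np.abs(r.fun).max())
q3=q[q[:,1]>200]; w=cast(c,q3,66)[:,:2]; r=least_squares(lambda x:np.hypot(*(w-x).T)-24,[534,370]); print('top arc',r.x,np.abs(r.fun).max())
t,ct=snap('top','t6')
gg=cv2.resize(t[145:235,180:390],None,fx=3.8,fy=3.8,interpolation=2); cv2.imwrite('pics/t6z.png',gg)
E
```

```text
[[481.1 397.6  11. ]
 [502.4 316.5  11. ]
 [561.3 419.1  11. ]
 [583.1 338.2  11. ]]
plate [532.  367.9  11. ]
label ((532.3726196289062, 368.7743225097656), (23.06024742126465, 23.62860679626465), 73.80469512939453)
base arc [533.59926973 368.15560278] 0.6554911633274827
top arc [530.12939957 369.49461039] 0.748094459222262
```

View pics/t6z.png

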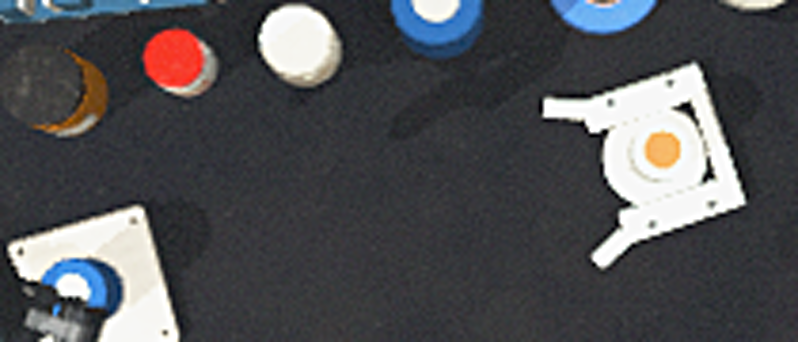

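```bash
python3 - <<'E'
from h import *
from scipy.optimize import least_squares
c=viewer.calibration('top'); f=lambda p:(np.array(p)+.5)/8-.5+[310,150]
# t5f.png points: free front arc of the foot (z=5) read from the picture's edge
g=cv2.imread('pics/t5f.png',0); P=[]
for v in range(245,381,6):
    r=g[v,200:330]; i=np.argmax(r>140); P.append([200+i,v])
w=cast(c,f(P),5)[:,:2]
r=least_squares(lambda x:np.hypot(*(w-x).T)-37.8,[624,-33]); print('foot',r.x,np.abs(r.fun).max())
d=np.array([.304,-.953]); print('to stop',(np.array([634,-66.4])-r.x)@d)
print(np.array([624.8,-34.9])-r.x)
E
```

```text
foot [623.31833554 -33.24627088] 0.8863512944000007
to stop 34.84272985246483
[ 1.48166446 -1.65372912]
```

```bash
python3 -c "
from plant import manip
o=manip.get_obs();print(o['time'],o['wrist_force']);print(manip.job_done())"
```

```text
14.3 [ 1.05372494 -0.60407417  0.33815447]
the job is handed in; nothing more can be done
None
```

The job is done and handed in at 14.3 s. The post stands home in the fork with its foot under the lips, and the cover stands open end down in the middle of the plate.

- **What I did:** I gripped the blue cover with 25 N and slid the covered post along the fork axis to the back stop, where the push force rose to about 8 N. I then pulled the cover straight up with about 8 N of drag, carried it to the plate and set it down with about 2 N of contact. Last, I opened the fingers and lifted clear.
- **Post, before the lift:** The wrist view put the foot centre 38.9 mm behind the lip fronts (39 expected) and 36.6 mm from the back stop (37 expected).
- **Post, after the lift:** The top picture shows it upright, touching the stop, under both lips. The rougher top-view fit gave about 35 mm to the stop, roughly 2 mm off; I put that down to that camera's coarse resolution and the glare on the bright edges.
- **Cover:** It is upright and not touched by the gripper. Its label lies about 1 mm from the plate centre found from the four holes. The fits to its base and top edges put it 1.6 and 2.5 mm from that centre. My plate-centre readings from different views differed by up to 3 mm.

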